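Flip a freshly primed cover plate with a lifter

TASK

The square blower cover plate on the bench is freshly primed, so no finger may touch it: take the long-handled lifter from its rest, work its blade under the plate's free edge with the opposite edge stopped by the plywood board, and with a quick turn of the wrist flip the plate over onto the board so that it lies flat there with its ringed face down. Be gentle with blade and plate (a light push, never more than about 25 N), disturb nothing else, and at the end lay the lifter down on the bench, clear of plate and board.

Things in the scene. Friction and masses are not known exactly. Their poses are not given: they have to be found in the camera images.
- plate: Square aluminium plate 80 x 80 x 8 mm, 0.2 kg, flat on the bench 2 to 15 mm in front of the board's front edge, sides within 0.06 rad of the board's. Origin: centre of the plain face, underneath at the start; +z points to the face with a dark machined ring (52 mm) and four screw holes, up at the start. Edges bevelled above and below: the bevel rises 3 mm over 4 mm, a wedge gap under the edge.
- plate_center (a point): centre of the plate, half-way through its thickness (4 mm from its origin).
- board: Plywood board screwed to the bench: 130 mm (its x) x 270 mm (its y) x 12 mm thick. Origin: centre of its underside, on the bench. Its front edge, at x = -65 mm in its own frame, is a straight 12 mm step that faces the plate and stops it from sliding. The plate lies on the -x side and is to end on top. The board's +x is the way to push the blade.
- lifter_grip (a point): Centre of the lifter's wooden handle: 110 mm along x, 22 mm wide (y), 24 mm high; 75 mm above the bench while in its rest. +x runs to the blade, z up. A neck joined 58 mm ahead of this point drops to a steel blade 70 mm long, 60 wide, 2 thick. With the neck unbent the blade is parallel to the handle, underside 37 mm below this point, tip edge 144 mm ahead, rear edge 74 mm ahead.
- lifter: The same lifter, 0.22 kg, origin and axes as lifter_grip. Its neck got bent in use: the blade is turned up or down about the neck joint by up to 0.09 rad, different each time and not measured, so the tip is up to 8 mm higher or lower than stated: find the bench by feel. The neck keeps its bend unless loaded with over 2 N m.
- rest: Wooden rest for the lifter, fixed, left or right of the robot. Base 130 x 50 x 8 mm, origin centre of its underside, x along the handle. Two posts 10 mm thick (x), 42 wide, stand 43 mm ahead of and behind its middle; the handle lies on them in 26 mm wide, 9 mm deep notches with floors 63 mm above the bench. Between the posts (76 mm apart) the handle is free to be gripped from above.
- table: The bench, a flat steel-brown top at height 0.
- block_center (a point): wooden block, 70 x 120 x 35 mm
- flange_center (a point): steel ring 38 mm across, 12 mm tall, lying on the plywood board
- hammer: hammer lying on the bench
- file: flat file with a round wooden handle, 300 mm long
- tin: steel can, 70 mm across, 90 mm tall
- mug: steel cup, 80 mm across, 90 mm tall
Not all that is in view belongs to the job. Several things look just like the plate: the one meant starts farthest from the robot's base.

How it is judged:
By the outcome, as a careful person would: the job done as asked, in the order asked, and still so for the second after the job is handed in, with the robot touching nothing.
It also fails if it takes over 54 s, if anything falls off the work surface, if the arm or the gripper's body presses on something with over 40 N, if the wrist force passes 120 N, or if a joint passes its speed limit or range.

ROBOT

A 7-joint arm with a two-finger parallel gripper is mounted at the origin on the work surface. World frame = base frame: x ahead of the robot, y to its left, z up, the work surface at z = 0. Lengths are in m, angles in rad, forces in N, time in s.
With the tool pointing down it reaches from about 0.4 to 0.85 m from the base axis. Payload 10.4 kg.
Tool frame: the origin (TCP) lies between the finger pads; the fingertips stand 8 mm ahead of it and the grasp point (between the pads) lies 11 mm behind it; z points along the fingers, x is the direction in which the jaws open and shut, and the axes are right-handed (so a half turn about z gives the same grasp; the last joint's range is limited). The gripper opens to 87 mm and grips with 3 to 60 N. Pads are 19 mm wide; open, the fingers measure 117 mm over their backs; the gripper's body (75 mm by 190 mm) begins 51 mm behind the grasp point.
Start: joints at [-1.307, 0.332, -0.065, 1.46, 0.022, 1.35, -0.088], TCP at [0.177, 0.599, 0.231] pointing down, gripper open.
Joint ranges: [-2.6, 2.6], [-0.5, 2.12], [-1.47, 1.34], [0.16, 2.42], [-1.27, 4.41], [0.06, 2.06], [-2.6, 2.6]. Speed limits (rad/s): [2.22, 2.22, 2.79, 2.79, 3.14, 3.14, 3.14].

INTERFACE

Orientations are given as a unit quaternion [x, y, z, w].
In Python, from bench import r, viewer gives the robot as it stands.
- The arm moves only by the tool apply_moves, never from a script. Its argument "increments" is a list of rows, each an object with "grip": the closure in counts, from 0 (fully open) to 255 (shut); "xyz": the shift along the tool's x, y, z in mm, a list of three; "rotation": the turn, a rotation vector about the tool's x, y, z in degrees, a list of three. A call has 1 to 5 rows; each row is the pose to reach, as a shift and turn from the pose measured when the call began, along the tool's axes at that moment; what a row does not reach only later rows make up. A row lasts 1/8 s, in which the tool goes at most 62.5 mm and 10.7 degrees, less where a joint would pass 70% of its speed; a pose out of reach is approached as far as the arm can. A call with a gripper value outside its range is refused whole. The fingers move at their own pace and stop on an object; "squeeze" is the grip in N (left out, the last holds). Time passes only in rows, so rows that repeat a pose let the fingers close. It gives the time, the measured TCP pose, the force and the opening at its end, in the units of the state.
- r.read_state(): the state, without advancing time (a new reading comes with each control period).
- viewer.camera(name): name is "side" or "top" or "wrist"; returns a dict with "img" (480x640x3 uint8, blue, green, red), "range_z" (480x640 float32, m along the optical axis (not along the pixel's ray), 0 where there is no reading), "vertical_fov" (degrees; the focal length in pixels is half the picture's height over the tangent of half this angle, whatever the lens; pixels are square), "cx", "cy" (the principal point, pixels), "rvec" (rotation vector, rad) and "tvec" (3), from world to camera coordinates, as OpenCV has them. Camera axes: x right, y down, z forward; pixel columns grow to the right and rows downward; lengths in m; the calibration is good to about 2 mm. A picture is of the moment at which its call begins.
- r.close_job(): hands the job in, once; it reports no verdict.
The state is a dict: "time": time; "joint_positions": joint angles; "joint_vel": joint speeds; "joint_torque": joint torques, N m; "ee_pos": TCP position; "eef_rot": TCP orientation; "ft_force": force on the tool from outside, world axes, zero at the start; "torque": the same for the moment, N m; "width": finger opening in m.
Only numpy, scipy, OpenCV 4.12 (cv2) and the standard library are available. Lean on these libraries where they do the work, as an engineer would, in place of code of your own. Each camera call takes 0.05 s, during which the arm holds its last target.

## Working session

There is one attempt and no reset: what is moved stays moved. The work goes in short steps, Python scripts to look and compute and a tool call to move; the robot and the scene stay as the last step left them, time stands still between calls to the robot, and variables do not carry over. Pictures are saved under pics/ and viewed, and the job is handed in when it is done.

Besides the shell and the picture viewer there is one more tool, called as a command line: name --argument value ..., lists and objects as JSON in quotes. apply_moves: Moves the arm, as the interface text tells. Its arguments: {"type":"object","properties":{"increments":{"type":"array","items":{"type":"object","properties":{"grip":{"type":"number"},"xyz":{"type":"array","items":{"type":"number"}},"rotation":{"type":"array","items":{"type":"number"}}}}},"squeeze":{"type":"number"}},"required":["increments"]}

```bash
ls; mkdir -p pics
python3 - <<'E'
from bench import r, viewer
import cv2, numpy as np
print(r.read_state())
for n in ["side","top","wrist"]:
    c=viewer.camera(n); cv2.imwrite(f"pics/{n}0.png",c["img"]); np.savez(f"{n}0.npz",**c)
    print(n,c["vertical_fov"],c["cx"],c["cy"],c["rvec"],c["tvec"])
E
```

```text
pics
{'time': 0.0, 'joint_positions': array([-1.30663396,  0.33287845, -0.06466862,  1.46093498,  0.02161015,
        1.34992294, -0.0884757 ]), 'joint_vel': array([ 0.00159754, -0.0022844 ,  0.00122928,  0.00102457,  0.0008077 ,
       -0.00152945, -0.00069347]), 'joint_torque': array([-7.34528767e-04, -6.23257613e+01,  2.42230610e-02, -3.89884043e+01,
       -6.13196357e-02,  4.02495638e-02,  1.51807931e-04]), 'ee_pos': array([0.17669944, 0.59910419, 0.22975279]), 'eef_rot': array([ 8.00884079e-01,  5.98818977e-01, -5.52485037e-04,  4.68029210e-04]), 'ft_force': array([0.45856038, 1.13046028, 0.72749606]), 'torque': array([ 0.03100372, -0.01220528,  0.02238728]), 'width': 0.08708997607208202}
side 53.46627323170974 326.9329586502517 244.12124048619336 [ 0.41554557 -2.83533519  0.98569423] [0.55148765 0.13889914 1.11367911]
top 54.18603857569006 321.64336352480046 246.78666304420926 [ 2.09174903 -2.13434666  0.21301642] [0.05056367 0.55677903 1.2343879 ]
wrist 63.732734435235834 313.0775713759221 237.56183135220542 [-2.30764891 -1.72645859 -0.26488883] [-0.62362253 -0.03779755  0.39319547]
```

View pics/side0.png

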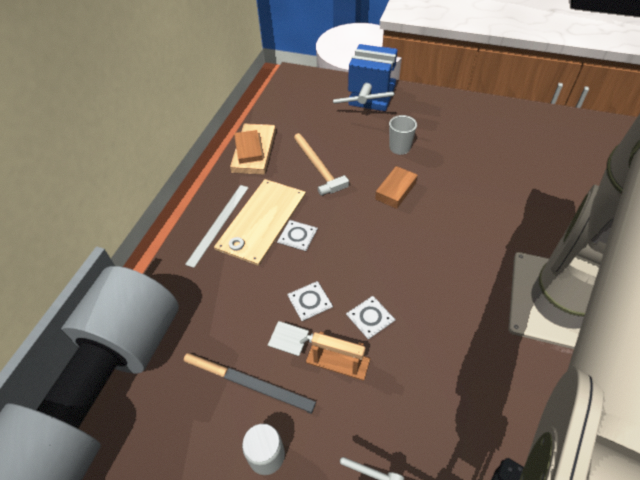

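View pics/top0.png

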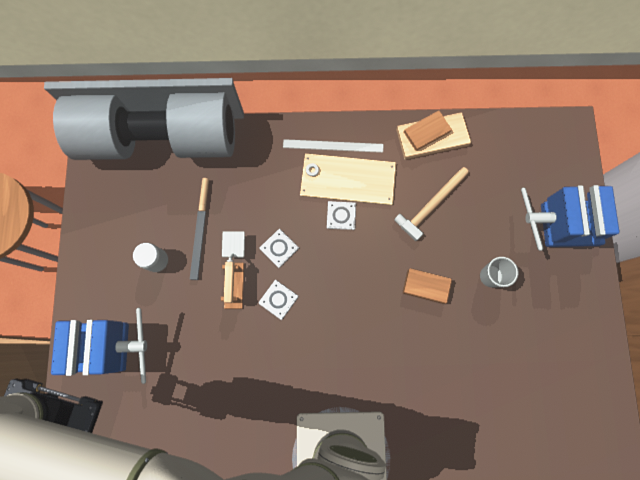

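View pics/wrist0.png

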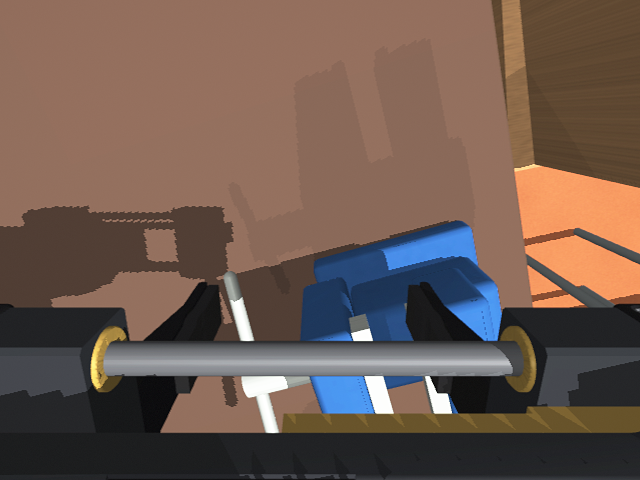

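The top view shows three look-alike plates at (341,215), (279,248) and (277,299). The one at (341,215) is farthest from the base at (340,440), and it is the only one next to the board's front edge. The lifter is in its rest at (233,270), with its blade at (233,243).

```bash
cat > h.py <<'E'
import numpy as np, cv2
from scipy.spatial.transform import Rotation as R
def cam(c):
    f=240/np.tan(np.radians(float(c["vertical_fov"]))/2)
    Rm=R.from_rotvec(np.array(c["rvec"]).ravel()).as_matrix(); t=np.array(c["tvec"]).ravel()
    return f,float(c["cx"]),float(c["cy"]),Rm,t
def world(c):
    f,cx,cy,Rm,t=cam(c); z=c["range_z"]; v,u=np.mgrid[0:480,0:640]
    P=np.stack([(u-cx)/f*z,(v-cy)/f*z,z],-1)
    W=(P-t)@Rm; W[z<=0]=np.nan
    return W
def px2plane(c,u,v,h):
    f,cx,cy,Rm,t=cam(c); d=Rm.T@np.array([(u-cx)/f,(v-cy)/f,1.]); o=-Rm.T@t
    return o+d*(h-o[2])/d[2]
def proj(c,p):
    f,cx,cy,Rm,t=cam(c); q=Rm@np.array(p)+t
    return np.array([cx+f*q[0]/q[2],cy+f*q[1]/q[2]])
E
python3 - <<'E'
from h import *
for n in ["top","side"]:
    c=dict(np.load(f"{n}0.npz")); W=world(c)
    for nm,(u,v) in dict(plate=(341,215),p2=(279,248),p3=(277,299),board=(350,180)).items():
        if n=="top": print(nm,np.round(px2plane(c,u,v,.008),3),np.round(W[v,u],4))
    print(np.round(W[300:303,400],4) if n=="top" else "")
c=dict(np.load("top0.npz"))
a=cv2.resize(c["img"][135:325,205:415],None,fx=3.8,fy=3.1*1.0,interpolation=cv2.INTER_CUBIC) 
a=cv2.resize(c["img"][140:290,280:420],None,fx=4,fy=4,interpolation=cv2.INTER_CUBIC); cv2.imwrite("pics/crop_plate.png",a)
a=cv2.resize(c["img"][220:320,205:305],None,fx=6,fy=6,interpolation=cv2.INTER_CUBIC); cv2.imwrite("pics/crop_lift.png",a)
W=world(c)
# heights map points by mask
def rect(m,name):
    lab_n,lab,st,ce=cv2.connectedComponentsWithStats(m.astype(np.uint8))
    for i in range(1,lab_n):
        if st[i,4]>60:
            p=W[lab==i]; 
            b=cv2.minAreaRect(p[:,:2].astype(np.float32)); print(name,st[i],np.round(np.median(p[:,2]),4),b)
Z=W[:,:,2]
roi=np.zeros_like(Z,bool); roi[140:330,215:400]=1
rect((Z>.004)&(Z<.0098)&roi,"plates"); rect((Z>.0098)&(Z<.02)&roi,"board"); rect((Z>.022)&roi,"high")
E
```

```text
plate [ 0.661 -0.019  0.008] [ 0.6612 -0.0187  0.0063]
p2 [0.567 0.161 0.008] [0.5659 0.1609 0.0121]
p3 [0.421 0.167 0.008] [0.4216 0.1674 0.0049]
board [ 0.767 -0.048  0.008] [ 0.7671 -0.0481  0.0074]
[[ 0.4123 -0.1777 -0.    ]
 [ 0.4098 -0.178  -0.003 ]
 [ 0.4069 -0.1776 -0.0017]]

plates [326 201  29  29 511] 0.007 ((0.6617892980575562, -0.01740029826760292), (0.0815400630235672, 0.08160214126110077), 85.78675079345703)
plates [261 229  37  38 523] 0.0071 ((0.5690401792526245, 0.16282181441783905), (0.07948096096515656, 0.08148115873336792), 44.38406753540039)
plates [233 262  11  38 215] 0.0071 ((0.476220041513443, 0.27713537216186523), (0.10621975362300873, 0.02802109904587269), 0.619551420211792)
plates [258 280  40  39 560] 0.0069 ((0.422209233045578, 0.16499507427215576), (0.08158716559410095, 0.08173459023237228), 51.40371322631836)
plates [224 301  18   8  87] 0.0069 ((0.4077146053314209, 0.2917598783969879), (0.019519520923495293, 0.04812055453658104), 0.9406712651252747)
board [ 300  154   95   50 2715] 0.0124 ((0.7711201906204224, -0.04115283489227295), (0.26976096630096436, 0.13213375210762024), 83.0017318725586)
high [215 140  19  17 309] 0.1049 ((0.8489031195640564, 0.3008982837200165), (0.0353471115231514, 0.08033058792352676), 59.19195556640625)
high [306 163  13  12  61] 0.024 ((0.798869788646698, 0.06296411901712418), (0.03517722338438034, 0.03493288531899452), 89.125)
high [ 221  232   23   71 1022] 0.0473 ((0.5085387825965881, 0.28826144337654114), (0.06009862944483757, 0.19961096346378326), 89.49169921875)
```

View pics/crop_plate.png

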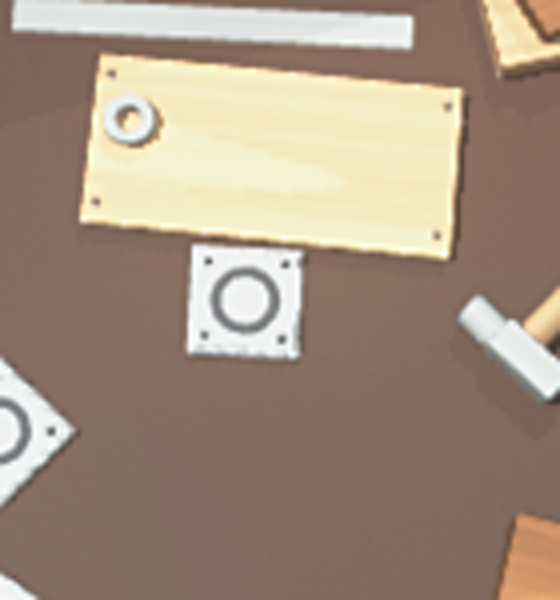

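View pics/crop_lift.png

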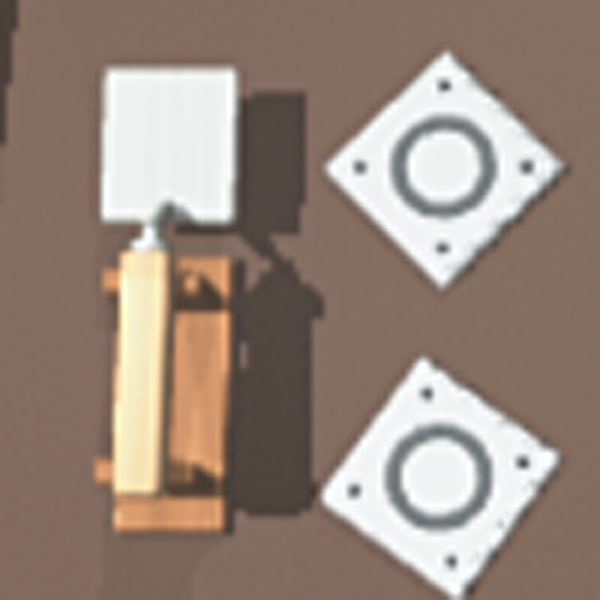

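The enlarged crop confirms the target: its ringed face is up and its far edge lies just in front of the board. I'll now fit the poses and the blade's bend.

Run:
```python
from h import *
c=dict(np.load("top0.npz")); img=c["img"]; W=world(c); hsv=cv2.cvtColor(img,cv2.COLOR_BGR2HSV)
def fit(mask,h,name):
    n,l,st,ce=cv2.connectedComponentsWithStats(mask.astype(np.uint8))
    i=1+np.argmax(st[1:,4]); m=(l==i)
    v,u=np.nonzero(m); P=np.array([px2plane(c,a,b,h) for a,b in zip(u,v)])[:,:2].astype(np.float32)
    print(name,m.sum(),np.round(P.mean(0),4),cv2.minAreaRect(cv2.convexHull(P)))
# supersample 
V=hsv[:,:,2].astype(int);S=hsv[:,:,1].astype(int)
roi=lambda a,b,d,e:(np.add.outer(np.zeros(480),np.arange(640))>=d)&(np.add.outer(np.zeros(480),np.arange(640))<e)&(np.add.outer(np.arange(480),np.zeros(640))>=a)&(np.add.outer(np.arange(480),np.zeros(640))<b)
print(hsv[180,350],hsv[205,332],hsv[230,310],hsv[243,233],hsv[285,229],hsv[260,250])
fit(roi(145,210,290,405)&(V>170)&(S>45)&(S<150),.012,"board")
fit(roi(197,235,318,365)&(V>150)&(S<40),.007,"plate")
fit(roi(228,262,215,250)&(V>150)&(S<40),.038,"blade")
fit(roi(255,306,220,238)&(V>195)&(S>60)&(S<160),.087,"handle")
for n in ["top","side"]:
    c=dict(np.load(f"{n}0.npz")); W=world(c); hsv=cv2.cvtColor(c["img"],cv2.COLOR_BGR2HSV); V=hsv[:,:,2].astype(int);S=hsv[:,:,1].astype(int)
    def plane(m,nm):
        p=W[m]; p=p[~np.isnan(p).any(1)]
        for _ in range(3):
            A=np.c_[p[:,0]-p[:,0].mean(),p[:,1]-p[:,1].mean(),np.ones(len(p))]; k=np.linalg.lstsq(A,p[:,2],rcond=None)[0]; e=p[:,2]-A@k
            p=p[abs(e)<2.5*e.std()+1e-4]
        print(n,nm,len(p),"slope x,y",k[:2].round(4),"z",k[2].round(4),"at",p.mean(0).round(4),e.std().round(4),"x",p[:,0].min().round(4),p[:,0].max().round(4),"y",p[:,1].min().round(4),p[:,1].max().round(4))
    X,Y,Z=W[...,0],W[...,1],W[...,2]
    plane((X>.535)&(X<.61)&(Y>.24)&(Y<.32)&(Z>.022)&(Z<.06)&(S<60),"blade")
    plane((X>.39)&(X<.54)&(Y>.25)&(Y<.31)&(Z>.078)&(Z<.1),"handletop")
    plane((X>.5)&(X<.62)&(Y>-.0)&(Y<.09)&(abs(Z)<.006),"bench")
    plane((X>.45)&(X<.62)&(Y>.33)&(Y<.36)&(abs(Z)<.006),"bench2")
```

```text
[ 27  39 246] [ 10  15 104] [ 10  67 133] [ 80   3 240] [ 23  61 247] [ 10  61 100]
board 2979 [ 0.7751 -0.0507] ((0.7710694074630737, -0.04155386984348297), (0.2718712091445923, 0.13279008865356445), 82.83063507080078)
plate 555 [ 0.6611 -0.0174] ((0.6613682508468628, -0.017747506499290466), (0.08202067017555237, 0.08241502940654755), 85.8418960571289)
blade 581 [0.5757 0.2887] ((0.5692727565765381, 0.28856948018074036), (0.06237180531024933, 0.08572597801685333), 88.82617950439453)
handle 174 [0.4468 0.2869] ((0.4563167691230774, 0.29179099202156067), (0.11866757273674011, 0.04031309112906456), 7.904035568237305)
top blade 505 slope x,y [ 0.0483 -0.0046] z 0.0431 at [0.5751 0.2875 0.0431] 0.0024 x 0.5415 0.6086 y 0.2576 0.3177
top handletop 350 slope x,y [0.005  0.0731] z 0.0852 at [0.4643 0.2891 0.0853] 0.0025 x 0.4087 0.5301 y 0.2772 0.3009
top bench 1229 slope x,y [0.0018 0.0016] z -0.0005 at [ 5.602e-01  4.500e-02 -5.000e-04] 0.0025 x 0.5 0.6199 y 0.0001 0.0899
top bench2 590 slope x,y [0.0025 0.0041] z -0.0007 at [ 0.5332  0.3449 -0.0007] 0.0024 x 0.4506 0.6196 y 0.3301 0.36
side blade 807 slope x,y [0.0651 0.001 ] z 0.0437 at [0.5763 0.2882 0.0437] 0.0017 x 0.5411 0.61 y 0.256 0.3191
side handletop 598 slope x,y [-0.0104 -0.1405] z 0.0861 at [0.4656 0.292  0.0861] 0.0022 x 0.4099 0.5302 y 0.2787 0.3027
side bench 1371 slope x,y [ 0.0002 -0.0043] z 0.0005 at [5.594e-01 4.580e-02 5.000e-04] 0.0018 x 0.5001 0.6198 y 0.0 0.09
side bench2 1073 slope x,y [ 0.0001 -0.0033] z 0.0 at [0.5338 0.3451 0.    ] 0.0017 x 0.4502 0.6199 y 0.33 0.36
```

```bash
cat >> h.py <<'E'
BY=np.radians(-7.1)
def down(yaw_lift,pitch_up=0):
    """tool rot with lifter x at yaw (rad), pitch nose-up (rad); tool x = lifter +y, tool z=-lifter z, tool y= lifter x"""
    L=R.from_euler('z',yaw_lift)*R.from_euler('y',-pitch_up)
    Lm=L.as_matrix()
    return R.from_matrix(np.c_[Lm[:,1],Lm[:,0],-Lm[:,2]])
def inc(s,pos,rot):
    T=R.from_quat(s["eef_rot"]); d=T.inv().apply(np.array(pos)-s["ee_pos"])*1000
    rv=(T.inv()*rot).as_rotvec(degrees=True)
    print("xyz",d.round(1).tolist(),"rot",rv.round(2).tolist())
E
python3 - <<'E'
from h import *; from bench import r
s=r.read_state(); inc(s,[.4755,.289,.15],down(np.radians(-.8)))
E
```

```text
xyz [-213.0, 374.4, 80.2] rot [-0.01, 0.06, -15.63]
```

apply_moves --increments '[{"grip": 0, "xyz": [-60, 100, 0], "rotation": [0, 0, -8]}, {"grip": 0, "xyz": [-90, 160, 10], "rotation": [0, 0, -15.6]}, {"grip": 0, "xyz": [-130, 220, 20], "rotation": [0, 0, -15.6]}, {"grip": 0, "xyz": [-160, 270, 40], "rotation": [0, 0, -15.6]}, {"grip": 0, "xyz": [-190, 330, 50], "rotation": [0, 0, -15.6]}]'

```text
time: 0.78
ee_pos: [0.39, 0.3727, 0.1929]
eef_rot: [0.712, 0.702, -0.0, 0.0]
ft_force: [1.2, 0.3, 0.9]
width: 0.0874
```

Run:
```python
from h import *; from bench import r
s=r.read_state(); print(s["ee_pos"],s["joint_positions"].round(3)); inc(s,[.4755,.289,.13],down(np.radians(-.8)))
```

```text
[0.39004358 0.37272616 0.19289831] [-0.917  0.168  0.077  1.745 -0.013  1.23   0.72 ]
xyz [-82.4, 86.7, 63.0] rot [-0.02, 0.06, -0.02]
```

apply_moves --increments '[{"grip": 0, "xyz": [-42, 44, 25], "rotation": [0, 0, 0]}, {"grip": 0, "xyz": [-82, 87, 55], "rotation": [0, 0, 0]}, {"grip": 0, "xyz": [-82.4, 86.7, 63], "rotation": [0, 0, 0]}, {"grip": 0, "xyz": [-82.4, 86.7, 63], "rotation": [0, 0, 0]}]'

```text
time: 1.27
ee_pos: [0.475, 0.2886, 0.129]
eef_rot: [0.713, 0.702, -0.001, -0.0]
ft_force: [-1.4, 0.0, 0.7]
width: 0.0871
```

Run:
```python
from h import *; from bench import r,viewer
s=r.read_state(); print(s["ee_pos"],s["joint_positions"].round(3)); inc(s,[.4755,.289,.064],down(np.radians(-.8)))
c=viewer.camera("wrist"); cv2.imwrite("pics/w1.png",c["img"])
c=viewer.camera("side"); cv2.imwrite("pics/s1.png",cv2.resize(c["img"][250:420,220:440],None,fx=3.4,fy=3.4))
```

```text
[0.4749782  0.28860027 0.12898358] [-0.767  0.261  0.16   1.778 -0.045  1.109  0.964]
xyz [0.5, 0.7, 65.0] rot [-0.12, 0.12, -0.08]
```

View pics/w1.png

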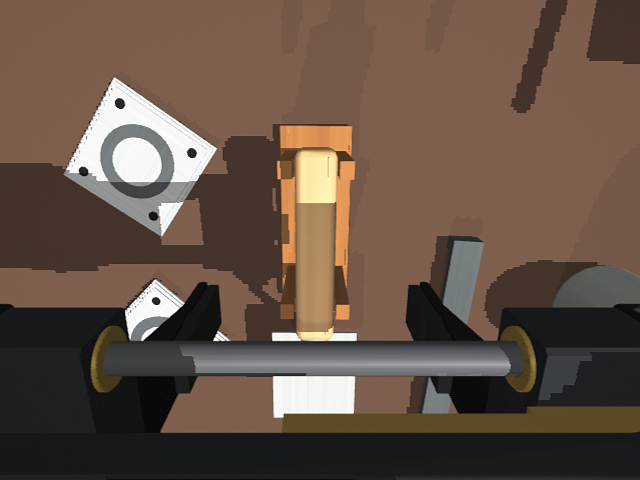

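View pics/s1.png

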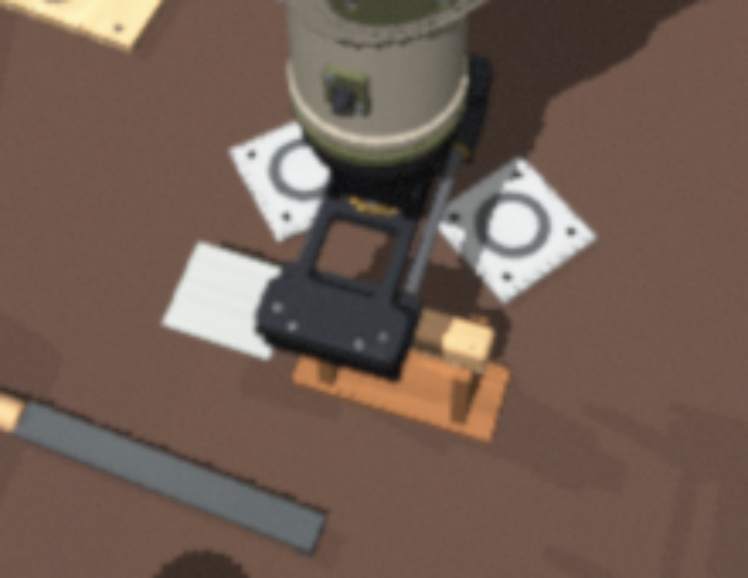

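The wrist view shows the handle running straight up and down at column 315, midway between the fingers (column 313). It is aligned, so I'll descend and grip.

apply_moves --increments '[{"grip": 0, "xyz": [0.5, 0, 35], "rotation": [0, 0, 0]}, {"grip": 0, "xyz": [0.5, 0, 65], "rotation": [0, 0, 0]}, {"grip": 0, "xyz": [0.5, 0, 65], "rotation": [0, 0, 0]}, {"grip": 255, "xyz": [0.5, 0, 65], "rotation": [0, 0, 0]}, {"grip": 255, "xyz": [0.5, 0, 65], "rotation": [0, 0, 0]}]' --squeeze 55

```text
time: 2.0
ee_pos: [0.4754, 0.292, 0.0672]
eef_rot: [0.711, 0.703, 0.001, 0.0]
ft_force: [0.0, 0.8, 0.3]
width: 0.074
```

apply_moves --increments '[{"grip": 255, "xyz": [0, 0, 0], "rotation": [0, 0, 0]}, {"grip": 255, "xyz": [0, 0, 0], "rotation": [0, 0, 0]}, {"grip": 255, "xyz": [0, 0, 0], "rotation": [0, 0, 0]}]' --squeeze 55

```text
time: 2.38
ee_pos: [0.4754, 0.292, 0.0673]
eef_rot: [0.711, 0.703, 0.001, 0.0]
ft_force: [-0.9, -0.5, 0.0]
width: 0.045
```

apply_moves --increments '[{"grip": 255, "xyz": [-2.5, 0, 3], "rotation": [0, 0, 0]}, {"grip": 255, "xyz": [-2.5, 0, 3], "rotation": [0, 0, 0]}, {"grip": 255, "xyz": [-2.5, 0, 3], "rotation": [0, 0, 0]}, {"grip": 255, "xyz": [-2.5, 0, 3], "rotation": [0, 0, 0]}]' --squeeze 55

```text
time: 2.88
ee_pos: [0.4752, 0.2894, 0.0641]
eef_rot: [0.711, 0.703, 0.001, -0.0]
ft_force: [-0.3, -0.2, -3.2]
width: 0.0213
```

apply_moves --increments '[{"grip": 255, "xyz": [0, 0, 0], "rotation": [0, 0, 0]}, {"grip": 255, "xyz": [0, 0, -15], "rotation": [0, 0, 0]}, {"grip": 255, "xyz": [0, 0, -40], "rotation": [0, 0, 0]}, {"grip": 255, "xyz": [0, 0, -80], "rotation": [0, 0, 0]}, {"grip": 255, "xyz": [0, 0, -80], "rotation": [0, 0, 0]}]' --squeeze 55

```text
time: 3.5
ee_pos: [0.4769, 0.2905, 0.1482]
eef_rot: [0.711, 0.703, 0.004, 0.0]
ft_force: [0.1, 0.2, -2.0]
width: 0.0215
```

Run:
```python
from h import *; from bench import r,viewer
s=r.read_state(); print(s["ee_pos"],s["ft_force"],s["torque"],s["joint_positions"].round(3),s["width"])
T=R.from_quat(s["eef_rot"]); print(T.as_matrix().round(3))
c=viewer.camera("side"); cv2.imwrite("pics/s2.png",c["img"]); np.savez("s2.npz",**c)
c=viewer.camera("top"); cv2.imwrite("pics/t2.png",c["img"]); np.savez("t2.npz",**c)
```

```text
[0.47690783 0.29046871 0.14824341] [ 0.08884547  0.21300682 -1.97476617] [-0.03851465  0.05126905 -0.00162457] [-0.77   0.239  0.162  1.762 -0.043  1.136  0.965] 0.021534387502687078
[[ 0.012  1.     0.006]
 [ 1.    -0.012  0.005]
 [ 0.006  0.006 -1.   ]]
```

View pics/s2.png

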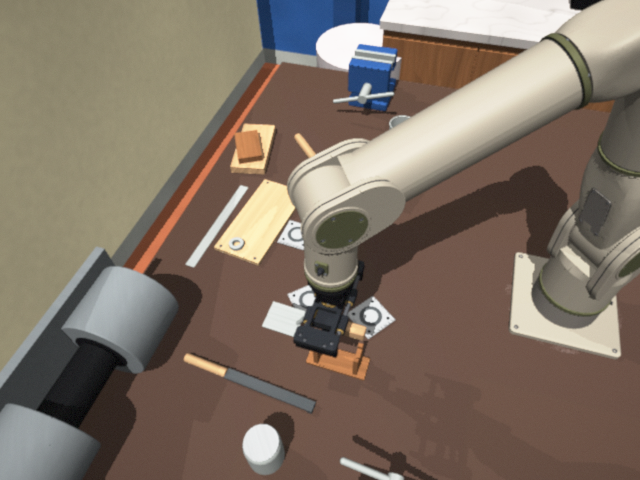

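View pics/t2.png

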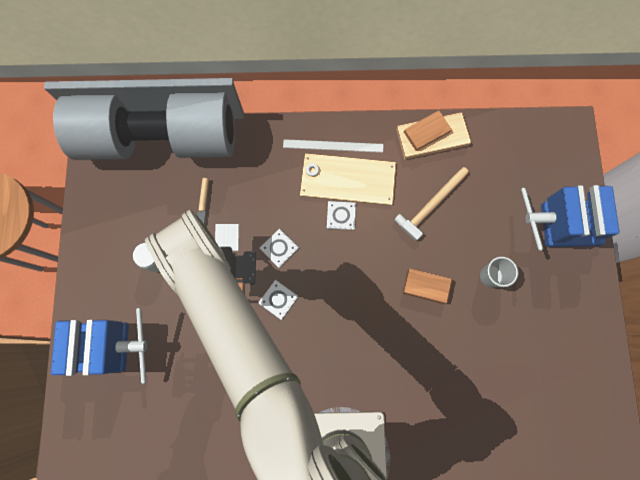

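```bash
cat >> h.py <<'E'
BC=np.array([.771,-.0415]); bx=np.array([np.cos(BY),np.sin(BY)]); by=np.array([-np.sin(BY),np.cos(BY)])
BEND=.06
def tip_lf():  # tip underside in lifter frame rel. TCP (m): x,z
    c,s_=np.cos(BEND),np.sin(BEND); a=np.array([.086,-.037])
    g=np.array([.058+c*a[0]-s_*a[1], s_*a[0]+c*a[1]]); return g-np.array([.0097,-.011])
def tcp_for_tip(bxx,byy,z,pu):
    t=tip_lf(); dx=t[0]*np.cos(pu)-t[1]*np.sin(pu); dz=t[0]*np.sin(pu)+t[1]*np.cos(pu)
    p=BC+bx*(bxx-dx)+by*byy
    return np.array([p[0],p[1],z-dz])
def tip_now(s):
    T=R.from_quat(s["eef_rot"]).as_matrix(); t=tip_lf()
    w=s["ee_pos"]+T[:,1]*t[0]-T[:,2]*t[1]; d=w[:2]-BC
    L=T[:,1]; print("tip board",np.round([d@bx,d@by,w[2]],4),"pitch",np.degrees(np.arcsin(L[2])).round(2),"yaw",np.degrees(np.arctan2(L[1],L[0])).round(2),"F",s["ft_force"].round(1),"M",s["torque"].round(2),"t",round(s["time"],2),"w",round(s["width"],4))
E
python3 - <<'E'
from h import *; from bench import r
s=r.read_state(); tip_now(s)
pu=np.radians(-6.5); p=tcp_for_tip(-.185,.0102,.09,pu); print(p); inc(s,p,down(BY,pu))
E
```

```text
tip board [-0.1989  0.307   0.1241] pitch 0.11 yaw -0.69 F [ 0.2  0.4 -1.8] M [0.04 0.   0.07] t 3.6 w 0.0216
[0.45656484 0.00794379 0.12607979]
xyz [-281.6, -15.2, 17.9] rot [6.6, 0.24, 6.41]
```

apply_moves --increments '[{"grip": 255, "xyz": [-50, 0, 0], "rotation": [1, 0, 1]}, {"grip": 255, "xyz": [-110, 0, 0], "rotation": [3, 0, 3]}, {"grip": 255, "xyz": [-170, -8, 0], "rotation": [5, 0, 5]}, {"grip": 255, "xyz": [-230, -15, 0], "rotation": [6.6, 0.2, 6.4]}, {"grip": 255, "xyz": [-281.6, -15.2, 5], "rotation": [6.6, 0.2, 6.4]}]'

```text
time: 4.22
ee_pos: [0.4557, 0.0055, 0.1383]
eef_rot: [0.749, 0.66, -0.038, -0.043]
ft_force: [1.6, 0.2, -2.2]
width: 0.0215
```

Run:
```python
from h import *; from bench import r
s=r.read_state(); tip_now(s);print(s["ee_pos"],s["joint_positions"].round(3))
pu=np.radians(-6.5); p=tcp_for_tip(-.185,.0102,.03,pu); inc(s,p,down(BY,pu))
```

```text
tip board [-0.1856  0.0075  0.102 ] pitch -6.58 yaw -7.18 F [ 1.6  0.2 -2.2] M [ 0.   -0.27 -0.05] t 4.22 w 0.0215
[0.45566505 0.00551389 0.1383116 ] [-0.443  0.121  0.373  1.935 -0.07   1.208  1.405]
xyz [2.6, 8.9, 71.7] rot [-0.08, 0.05, -0.08]
```

apply_moves --increments '[{"grip": 255, "xyz": [2.6, 4, 35], "rotation": [0, 0, 0]}, {"grip": 255, "xyz": [2.6, 8.9, 71.7], "rotation": [0, 0, 0]}, {"grip": 255, "xyz": [2.6, 8.9, 71.7], "rotation": [0, 0, 0]}, {"grip": 255, "xyz": [2.6, 8.9, 71.7], "rotation": [0, 0, 0]}]'

```text
time: 4.72
ee_pos: [0.4568, 0.008, 0.0668]
eef_rot: [0.749, 0.66, -0.038, -0.043]
ft_force: [0.7, 0.2, -1.8]
width: 0.0216
```

Run:
```python
from h import *; from bench import r,viewer
s=r.read_state(); tip_now(s);print(s["ee_pos"],s["joint_positions"].round(3))
pu=np.radians(-6.5); p=tcp_for_tip(-.185,.0102,.006,pu); inc(s,p,down(BY,pu))
for n in ["side","top"]:
    c=viewer.camera(n); np.savez(n+"3.npz",**c)
    u,v=(300,270) if n=="side" else (340,220)
    a=c["img"][v-75:v+75,u-100:u+100]; cv2.imwrite(f"pics/{n}3.png",cv2.resize(a,None,fx=4,fy=4,interpolation=cv2.INTER_CUBIC))
```

```text
tip board [-0.1848  0.0101  0.0305] pitch -6.58 yaw -7.18 F [ 0.7  0.2 -1.8] M [-0.04 -0.18  0.03] t 4.72 w 0.0216
[0.4568439  0.00801172 0.0668044 ] [-0.431  0.222  0.366  1.997 -0.115  1.053  1.44 ]
xyz [-0.1, 2.6, 24.6] rot [-0.08, 0.06, -0.08]
```

View pics/side3.png

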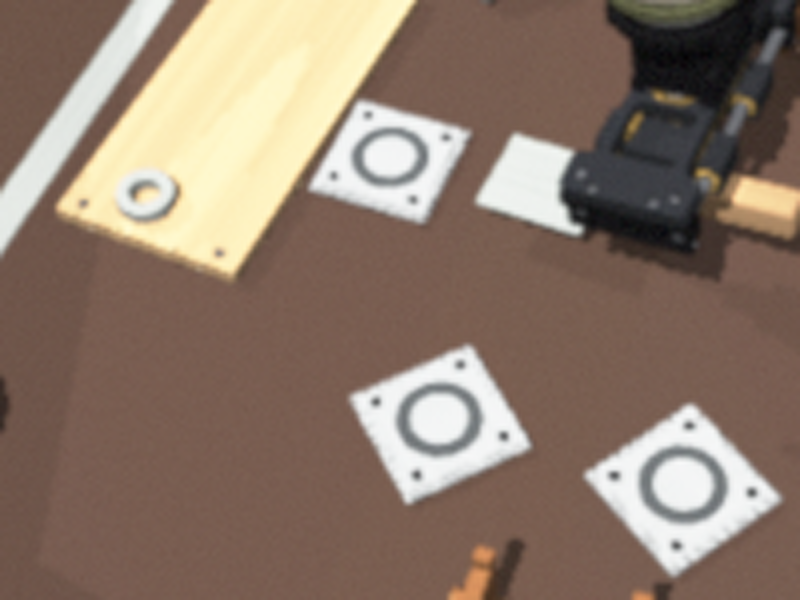

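View pics/top3.png

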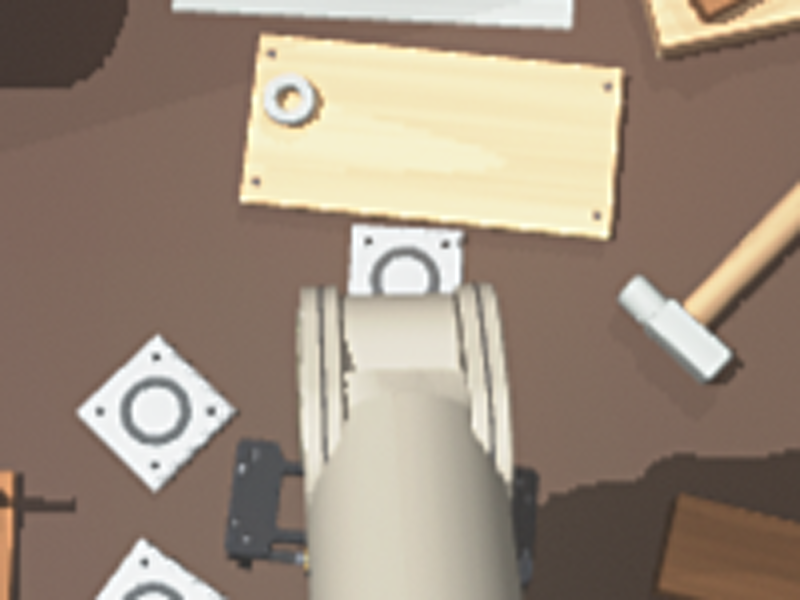

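The side view shows the blade (around 530,185 in the crop) lined up with the target plate (around 390,160), short of its free edge. I'll measure the blade's slope and tip from depth.

```bash
cat >> h.py <<'E'
def blade_side(c,zlo=.016,zhi=.08,xr=(-.26,-.155)):
    W=world(c); hsv=cv2.cvtColor(c["img"],cv2.COLOR_BGR2HSV); d=W[...,:2]-BC; B=np.stack([d@bx,d@by,W[...,2]],-1)
    m=(B[...,0]>xr[0])&(B[...,0]<xr[1])&(abs(B[...,1]-.01)<.06)&(B[...,2]>zlo)&(B[...,2]<zhi)&(hsv[...,1]<40)&(hsv[...,2]>170)
    n,l,st,_=cv2.connectedComponentsWithStats(m.astype(np.uint8)); m=l==1+np.argmax(st[1:,4])
    p=B[m]; A=np.c_[p[:,0]-p[:,0].mean(),p[:,1]-p[:,1].mean(),np.ones(len(p))]
    k=np.linalg.lstsq(A,p[:,2],rcond=None)[0]; e=p[:,2]-A@k
    print("blade",len(p),k.round(4),"at",p.mean(0).round(4),"xmax",np.percentile(p[:,0],[98,100]).round(4),"y",np.percentile(p[:,1],[1,99]).round(4),"ztip",(k[2]+k[0]*(p[:,0].max()-p[:,0].mean())).round(4))
E
python3 - <<'E'
from h import *
blade_side(dict(np.load("side3.npz")))
E
```

```text
blade 349 [-0.0437 -0.0036  0.0353] at [-0.2093  0.0131  0.0353] xmax [-0.1854 -0.1832] y [-0.0199  0.04  ] ztip 0.0341
```

apply_moves --increments '[{"grip": 255, "xyz": [0, 1.5, 12], "rotation": [0, 0, 0]}, {"grip": 255, "xyz": [0, 2.6, 23], "rotation": [0, 0, 0]}, {"grip": 255, "xyz": [0, 2.6, 25], "rotation": [0, 0, 0]}, {"grip": 255, "xyz": [0, 2.6, 25], "rotation": [0, 0, 0]}]'

```text
time: 5.32
ee_pos: [0.457, 0.0082, 0.042]
eef_rot: [0.749, 0.66, -0.038, -0.042]
ft_force: [0.2, 0.4, -2.7]
width: 0.0213
```

apply_moves --increments '[{"grip": 255, "xyz": [0, 0, 1.5], "rotation": [0, 0, 0]}, {"grip": 255, "xyz": [0, 0, 2.5], "rotation": [0, 0, 0]}, {"grip": 255, "xyz": [0, 0, 2.5], "rotation": [0, 0, 0]}]'

```text
time: 5.7
ee_pos: [0.4567, 0.0082, 0.0395]
eef_rot: [0.749, 0.66, -0.038, -0.042]
ft_force: [0.4, 0.4, -1.6]
width: 0.0212
```

Run:
```python
from h import *; from bench import r
s=r.read_state(); tip_now(s)
```

```text
tip board [-0.1849  0.0103  0.0034] pitch -6.51 yaw -7.17 F [ 0.4  0.4 -1.6] M [ 0.04 -0.19  0.01] t 5.7 w 0.0212
```

apply_moves --increments '[{"grip": 255, "xyz": [0, 0, 1], "rotation": [0, 0, 0]}, {"grip": 255, "xyz": [0, 0, 1.5], "rotation": [0, 0, 0]}, {"grip": 255, "xyz": [0, 0, 1.5], "rotation": [0, 0, 0]}]'

```text
time: 6.08
ee_pos: [0.4565, 0.0082, 0.0379]
eef_rot: [0.749, 0.66, -0.038, -0.042]
ft_force: [0.6, -0.3, -2.5]
width: 0.0215
```

apply_moves --increments '[{"grip": 255, "xyz": [0, 0, 1], "rotation": [0, 0, 0]}, {"grip": 255, "xyz": [0, 0, 1], "rotation": [0, 0, 0]}]'

```text
time: 6.32
ee_pos: [0.4563, 0.0082, 0.0369]
eef_rot: [0.749, 0.66, -0.038, -0.042]
ft_force: [-0.0, -0.4, -2.3]
width: 0.0217
```

apply_moves --increments '[{"grip": 255, "xyz": [0, 0, 1], "rotation": [0, 0, 0]}, {"grip": 255, "xyz": [0, 0, 1], "rotation": [0, 0, 0]}]'

```text
time: 6.58
ee_pos: [0.4562, 0.0082, 0.0358]
eef_rot: [0.749, 0.66, -0.038, -0.042]
ft_force: [0.4, 0.7, -3.2]
width: 0.0214
```

apply_moves --increments '[{"grip": 255, "xyz": [0, 0, 1], "rotation": [0, 0, 0]}, {"grip": 255, "xyz": [0, 0, 1], "rotation": [0, 0, 0]}]'

```text
time: 6.82
ee_pos: [0.4561, 0.0082, 0.0348]
eef_rot: [0.749, 0.66, -0.038, -0.042]
ft_force: [-0.8, 0.1, -0.7]
width: 0.0216
```

Run:
```python
from h import *; from bench import r,viewer
s=r.read_state(); tip_now(s)
blade_side(viewer.camera("side"),zlo=.003)
```

```text
tip board [-0.1855  0.0102 -0.0013] pitch -6.53 yaw -7.17 F [-0.8  0.1 -0.7] M [-0.02 -0.19  0.  ] t 6.83 w 0.0216
blade 217 [-0.0292  0.0015  0.0048] at [-0.2126  0.0155  0.0048] xmax [-0.1876 -0.186 ] y [-0.0195  0.0407] ztip 0.0041
```

apply_moves --increments '[{"grip": 255, "xyz": [0, 0, 1], "rotation": [0, 0, 0]}, {"grip": 255, "xyz": [0, 0, 1], "rotation": [0, 0, 0]}]'

```text
time: 7.12
ee_pos: [0.456, 0.0082, 0.0339]
eef_rot: [0.749, 0.66, -0.038, -0.042]
ft_force: [-0.7, -0.6, 0.7]
width: 0.0212
```

Run:
```python
from h import *; from bench import r,viewer
s=r.read_state(); tip_now(s)
```

```text
tip board [-0.1856  0.0103 -0.0022] pitch -6.53 yaw -7.17 F [-0.7 -0.6  0.7] M [ 0.02 -0.07  0.07] t 7.12 w 0.0212
```

apply_moves --increments '[{"grip": 255, "xyz": [0, 9.9, -1.1], "rotation": [0, 0, 0]}, {"grip": 255, "xyz": [0, 19.9, -2.3], "rotation": [0, 0, 0]}, {"grip": 255, "xyz": [0, 27.8, -3.2], "rotation": [0, 0, 0]}, {"grip": 255, "xyz": [0, 27.8, -3.2], "rotation": [0, 0, 0]}]'

```text
time: 7.62
ee_pos: [0.4849, 0.0045, 0.0339]
eef_rot: [0.749, 0.66, -0.038, -0.042]
ft_force: [0.5, 0.6, -0.3]
width: 0.0216
```

Run:
```python
from h import *; from bench import r,viewer
s=r.read_state(); tip_now(s)
c=viewer.camera("side"); a=c["img"][195:295,250:410]; cv2.imwrite("pics/s4.png",cv2.resize(a,None,fx=5,fy=5,interpolation=cv2.INTER_CUBIC))
```

```text
tip board [-0.1564  0.0101 -0.002 ] pitch -6.45 yaw -7.19 F [ 0.5  0.6 -0.3] M [-0.06 -0.55 -0.04] t 7.62 w 0.0216
```

View pics/s4.png

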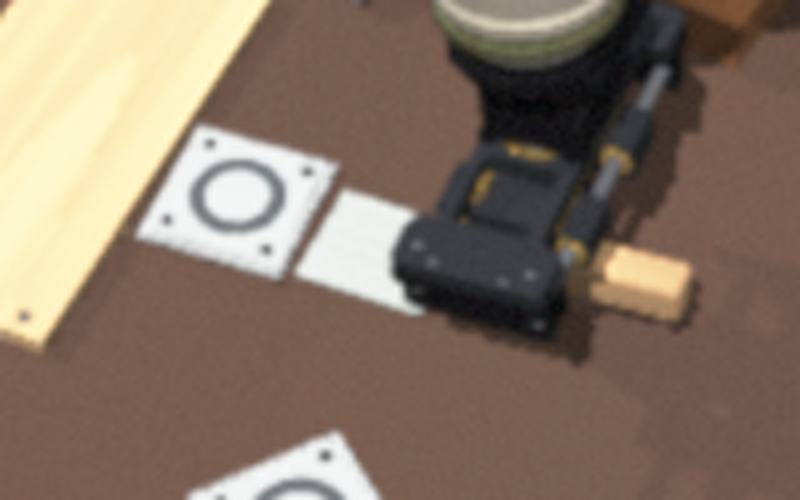

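The tip sits 3–4 mm short of the plate's free edge (gap near 310,235 in the crop), centred and parallel to it. I'll push on in small steps.

apply_moves --increments '[{"grip": 255, "xyz": [0, 3, -0.3], "rotation": [0, 0, 0]}, {"grip": 255, "xyz": [0, 6, -0.7], "rotation": [0, 0, 0]}, {"grip": 255, "xyz": [0, 9, -1], "rotation": [0, 0, 0]}, {"grip": 255, "xyz": [0, 12, -1.3], "rotation": [0, 0, 0]}]'

```text
time: 8.18
ee_pos: [0.4961, 0.0032, 0.0338]
eef_rot: [0.749, 0.66, -0.038, -0.042]
ft_force: [-3.7, 1.3, 2.4]
width: 0.0216
```

Run:
```python
from h import *; from bench import r,viewer
s=r.read_state(); tip_now(s)
```

```text
tip board [-0.1452  0.0102 -0.0024] pitch -6.53 yaw -7.17 F [-3.7  1.3  2.4] M [0.19 0.52 0.04] t 8.18 w 0.0216
```

apply_moves --increments '[{"grip": 255, "xyz": [0, 3, -0.3], "rotation": [0, 0, 0]}, {"grip": 255, "xyz": [0, 5, -0.6], "rotation": [0, 0, 0]}, {"grip": 255, "xyz": [0, 5, -0.6], "rotation": [0, 0, 0]}]'

```text
time: 8.55
ee_pos: [0.5008, 0.0026, 0.0337]
eef_rot: [0.749, 0.66, -0.038, -0.043]
ft_force: [-5.7, 0.6, 4.3]
width: 0.0212
```

Run:
```python
from h import *; from bench import r,viewer
s=r.read_state(); tip_now(s)
c=viewer.camera("side"); a=c["img"][195:295,250:410]; cv2.imwrite("pics/s5.png",cv2.resize(a,None,fx=5,fy=5,interpolation=cv2.INTER_CUBIC))
```

```text
tip board [-0.1405  0.0102 -0.0026] pitch -6.6 yaw -7.17 F [-5.7  0.6  4.3] M [0.21 0.86 0.05] t 8.55 w 0.0212
```

View pics/s5.png

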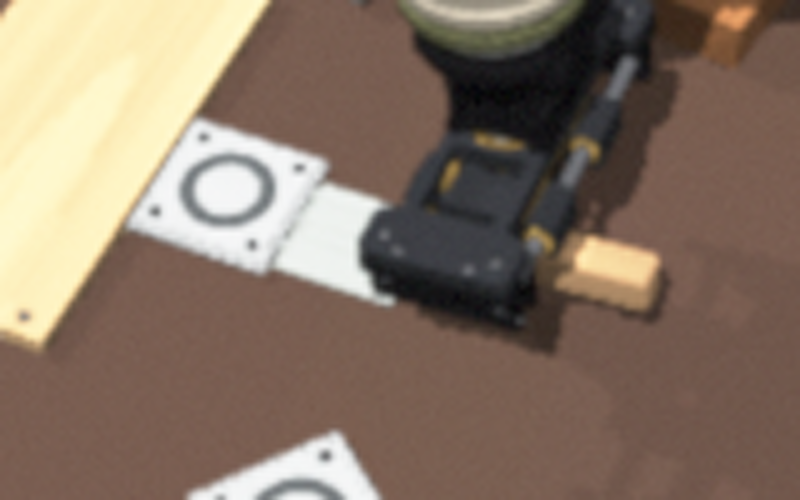

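The plate is now stopped by the board (contact at about 160,190) and the blade overlaps its free edge. The forces are small, so I'll continue.

apply_moves --increments '[{"grip": 255, "xyz": [0, 2, -0.3], "rotation": [0, 0, 0]}, {"grip": 255, "xyz": [0, 4, -0.6], "rotation": [0, 0, 0]}, {"grip": 255, "xyz": [0, 4, -0.6], "rotation": [0, 0, 0]}]'

```text
time: 8.98
ee_pos: [0.505, 0.002, 0.0338]
eef_rot: [0.749, 0.66, -0.038, -0.043]
ft_force: [-3.4, 0.6, 2.2]
width: 0.0213
```

Run:
```python
from h import *; from bench import r,viewer
s=r.read_state(); tip_now(s)
```

```text
tip board [-0.1363  0.0101 -0.0024] pitch -6.58 yaw -7.17 F [-3.4  0.6  2.2] M [ 0.14  0.37 -0.  ] t 8.97 w 0.0213
```

apply_moves --increments '[{"grip": 255, "xyz": [0, 4, -0.6], "rotation": [0, 0, 0]}, {"grip": 255, "xyz": [0, 8, -1.1], "rotation": [0, 0, 0]}, {"grip": 255, "xyz": [0, 12, -1.6], "rotation": [0, 0, 0]}, {"grip": 255, "xyz": [0, 16, -2.1], "rotation": [0, 0, 0]}, {"grip": 255, "xyz": [0, 16, -2.1], "rotation": [0, 0, 0]}]'

```text
time: 9.6
ee_pos: [0.5218, -0.0001, 0.0341]
eef_rot: [0.749, 0.66, -0.038, -0.042]
ft_force: [-0.2, 0.4, -0.2]
width: 0.0215
```

Run:
```python
from h import *; from bench import r,viewer
s=r.read_state(); tip_now(s); print(s["joint_positions"].round(3))
c=viewer.camera("side"); np.savez("s6.npz",**c); a=c["img"][195:295,230:390]; cv2.imwrite("pics/s6.png",cv2.resize(a,None,fx=5,fy=5,interpolation=cv2.INTER_CUBIC))
W=world(c); d=W[...,:2]-BC; B=np.stack([d@bx,d@by,W[...,2]],-1)
hsv=cv2.cvtColor(c["img"],cv2.COLOR_BGR2HSV)
m=(B[...,0]>-.142)&(B[...,0]<-.072)&(abs(B[...,1]-.01)<.035)&(B[...,2]>.004)&(B[...,2]<.03)
p=B[m]; A=np.c_[p[:,0]+.105,p[:,1],np.ones(len(p))]; print(np.linalg.lstsq(A,p[:,2],rcond=None)[0].round(4),len(p))
m=(B[...,0]>-.19)&(B[...,0]<-.055)&(abs(B[...,1]-.01)<.06)&(B[...,2]>.003)&(B[...,2]<.03)&(hsv[...,1]<40)&(hsv[...,2]>120)
p=B[m]; print("white y range",np.percentile(p[p[:,0]>-.13][:,1],[1,99]),"x",np.percentile(p[:,0],[1,99]))
```

```text
tip board [-0.1193  0.01   -0.002 ] pitch -6.51 yaw -7.19 F [-0.2  0.4 -0.2] M [ 0.05 -0.26 -0.01] t 9.6 w 0.0215
[-0.376  0.403  0.36   1.853 -0.182  1.03   1.514]
[-0.0138  0.0003  0.0102] 552
white y range [-0.0310575  0.0490909] x [-0.17232274 -0.06247727]
```

View pics/s6.png

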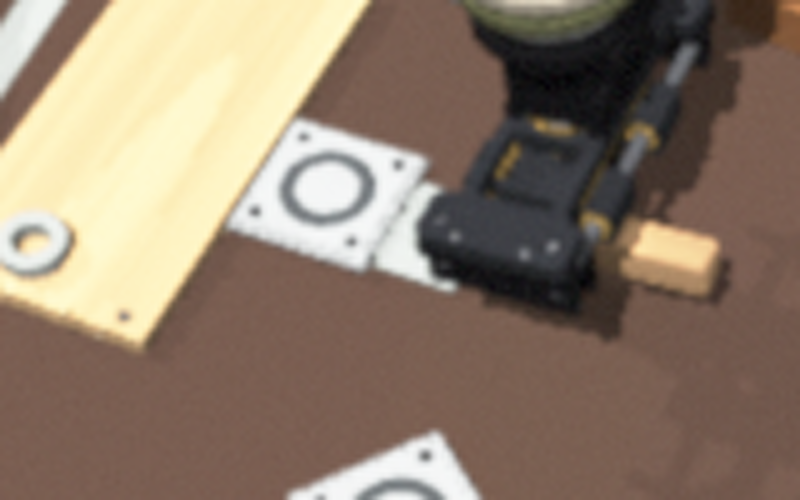

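The blade is about 26 mm under the free edge, and the plate sits square against the board and slightly raised on the blade. Next I'll compute the flip: the tip follows an arc about the stopped edge while the wrist pitches nose-up.

```bash
sed -i 's/^BEND=.*/BEND=.07/' h.py
python3 - <<'E'
from h import *; from bench import r
s=r.read_state(); tip_now(s)
z0=-.0015; H=-.065; rr=.054
def row(phi,pd,extra=0,ze=0):
    pu=np.radians(pd); b=pu+BEND; ph=np.radians(phi)
    cx=H-rr*np.cos(ph)+extra; cz=rr*np.sin(ph)+ (.002 if phi<20 else .001)+ze
    tx=cx+.002*np.sin(b); tz=cz-.002*np.cos(b)+z0
    p=tcp_for_tip(tx,.0101,tz,pu); print(phi,pd,"tip",round(tx,4),round(tz,4),"tcp",p.round(4)); inc(s,p,down(BY,pu))
row(15,0); row(38,8); row(64,17); row(92,26); row(112,34,.004)
E
```

```text
tip board [-0.1189  0.0101 -0.001 ] pitch -6.49 yaw -7.18 F [ 0.6  0.1 -1.1] M [ 0.04 -0.41  0.01] t 9.65 w 0.021
15 0 tip -0.117 0.0125 tcp [ 5.205e-01 -1.000e-04  3.240e-02]
xyz [-0.2, -1.1, 1.9] rot [-6.49, 0.05, -0.08]
38 8 tip -0.1071 0.0308 tcp [ 0.5289 -0.0012  0.0315]
xyz [-0.2, 7.4, 1.9] rot [-14.49, 0.06, -0.08]
64 17 tip -0.088 0.0462 tcp [ 0.5495 -0.0037  0.0252]
xyz [-0.1, 28.8, 5.7] rot [-23.49, 0.06, -0.07]
92 26 tip -0.0621 0.0517 tcp [ 0.5801 -0.0075  0.0097]
xyz [-0.1, 61.1, 17.7] rot [-32.49, 0.07, -0.07]
112 34 tip -0.0395 0.048 tcp [ 0.6095 -0.0112 -0.0119]
xyz [-0.0, 93.1, 35.8] rot [-40.49, 0.07, -0.06]
```

Run:
```python
from h import *; from bench import r
s=r.read_state(); tip_now(s)
z0=-.0015; H=-.065; rr=.054
def row(phi,pd,extra=0,ze=0):
    pu=np.radians(pd); b=pu+BEND; ph=np.radians(phi)
    cx=H-rr*np.cos(ph)+extra; cz=rr*np.sin(ph)+ (.002 if phi<20 else .001)+ze
    tx=cx+.002*np.sin(b); tz=cz-.002*np.cos(b)+z0
    p=tcp_for_tip(tx,.0101,tz,pu); print(phi,pd,"tip",round(tx,4),round(tz,4),"tcp",p.round(4)); inc(s,p,down(BY,pu))
row(14,0); row(38,5); row(64,10); row(92,14); row(112,16,.002,.004)
```

```text
tip board [-0.1189  0.0101 -0.001 ] pitch -6.49 yaw -7.18 F [ 0.6  0.1 -1.1] M [ 0.04 -0.41  0.01] t 9.65 w 0.021
14 0 tip -0.1173 0.0116 tcp [ 5.203e-01 -1.000e-04  3.150e-02]
xyz [-0.2, -1.2, 2.9] rot [-6.49, 0.05, -0.08]
38 5 tip -0.1072 0.0308 tcp [ 0.529  -0.0012  0.0387]
xyz [-0.2, 6.7, -5.3] rot [-11.49, 0.05, -0.08]
64 10 tip -0.0882 0.0461 tcp [ 0.5477 -0.0035  0.042 ]
xyz [-0.2, 25.1, -10.7] rot [-16.49, 0.06, -0.08]
92 14 tip -0.0625 0.0516 tcp [ 0.5739 -0.0068  0.0378]
xyz [-0.1, 51.7, -9.5] rot [-20.49, 0.06, -0.07]
112 16 tip -0.0421 0.0517 tcp [ 0.5947 -0.0094  0.0331]
xyz [-0.1, 73.1, -7.3] rot [-22.49, 0.06, -0.07]
```

apply_moves --increments '[{"grip": 255, "xyz": [0, -1, 1.5], "rotation": [-6.5, 0, 0]}, {"grip": 255, "xyz": [0, 6.7, -5.5], "rotation": [-11.5, 0, 0]}, {"grip": 255, "xyz": [0, 25, -11], "rotation": [-16.5, 0, 0]}, {"grip": 255, "xyz": [0, 52, -10], "rotation": [-20.5, 0, 0]}, {"grip": 255, "xyz": [0, 73, -9], "rotation": [-22.5, 0, 0]}]'

```text
time: 10.28
ee_pos: [0.5953, -0.0092, 0.0349]
eef_rot: [0.742, 0.655, 0.093, 0.105]
ft_force: [0.0, 0.2, -2.1]
width: 0.0213
```

Run:
```python
from h import *; from bench import r,viewer
s=r.read_state(); tip_now(s); print(s["ee_pos"],s["joint_positions"].round(3))
c=viewer.camera("side"); np.savez("s7.npz",**c); a=c["img"][165:295,210:390]; cv2.imwrite("pics/s7.png",cv2.resize(a,None,fx=4.4,fy=4.4,interpolation=cv2.INTER_CUBIC))
```

```text
tip board [-0.0415  0.0102  0.0538] pitch 16.14 yaw -7.15 F [ 0.   0.2 -2.1] M [0.12 0.5  0.02] t 10.28 w 0.0213
[ 0.59534432 -0.00922616  0.03490901] [-0.435  0.304  0.381  2.014 -0.098  0.57   1.435]
```

View pics/s7.png

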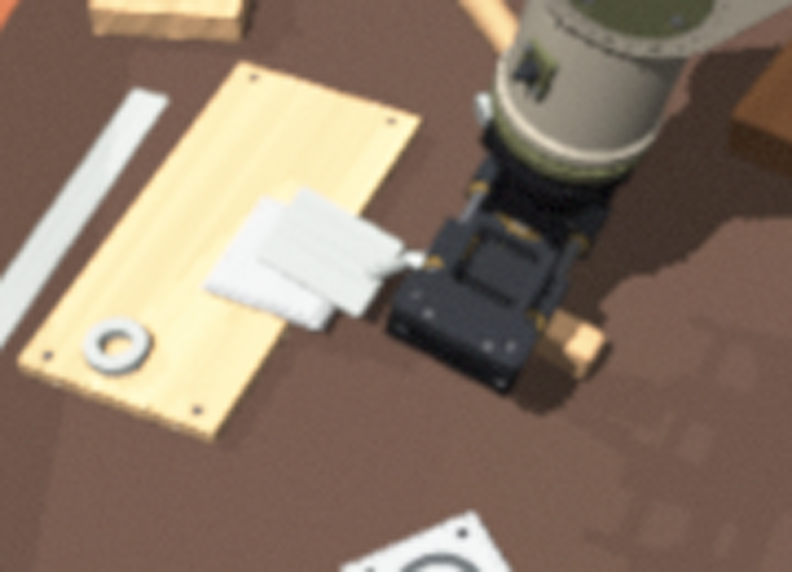

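The plate is on the board with its plain white face up; the blade tip is hovering over it. I'll back the lifter up and away, then check that the plate is flat.

apply_moves --increments '[{"grip": 255, "xyz": [0, -20, -12], "rotation": [0, 0, 0]}, {"grip": 255, "xyz": [0, -55, -27], "rotation": [0, 0, 0]}, {"grip": 255, "xyz": [0, -100, -45], "rotation": [0, 0, 0]}, {"grip": 255, "xyz": [0, -139, -60], "rotation": [0, 0, 0]}, {"grip": 255, "xyz": [0, -139, -60], "rotation": [0, 0, 0]}]'

```text
time: 10.95
ee_pos: [0.4453, 0.0097, 0.0532]
eef_rot: [0.742, 0.655, 0.093, 0.106]
ft_force: [1.2, -0.3, -2.1]
width: 0.0214
```

Run:
```python
from h import *; from bench import r,viewer
s=r.read_state(); tip_now(s); print(s["ee_pos"])
c=viewer.camera("side"); np.savez("s8.npz",**c); a=c["img"][165:295,210:390]; cv2.imwrite("pics/s8.png",cv2.resize(a,None,fx=4.4,fy=4.4,interpolation=cv2.INTER_CUBIC))
W=world(c); d=W[...,:2]-BC; B=np.stack([d@bx,d@by,W[...,2]],-1); hsv=cv2.cvtColor(c["img"],cv2.COLOR_BGR2HSV)
m=(B[...,0]>-.1)&(B[...,0]<.06)&(abs(B[...,1]-.01)<.06)&(B[...,2]>.016)&(B[...,2]<.06)&(hsv[...,1]<25)&(hsv[...,2]>150)
n,l,st,_=cv2.connectedComponentsWithStats(m.astype(np.uint8)); m=l==1+np.argmax(st[1:,4]); p=B[m]
A=np.c_[p[:,0]-p[:,0].mean(),p[:,1]-p[:,1].mean(),np.ones(len(p))]; print(np.linalg.lstsq(A,p[:,2],rcond=None)[0].round(4),cv2.minAreaRect(p[:,:2].astype(np.float32)))
```

```text
tip board [-0.1927  0.0105  0.0722] pitch 16.19 yaw -7.11 F [ 1.2 -0.3 -2.1] M [0.11 0.43 0.02] t 10.95 w 0.0214
[0.44534079 0.00968158 0.05316867]
[0.0021 0.0052 0.0204] ((-0.04618094861507416, 0.009542759507894516), (0.08210895955562592, 0.08124693483114243), 89.12992858886719)
```

View pics/s8.png

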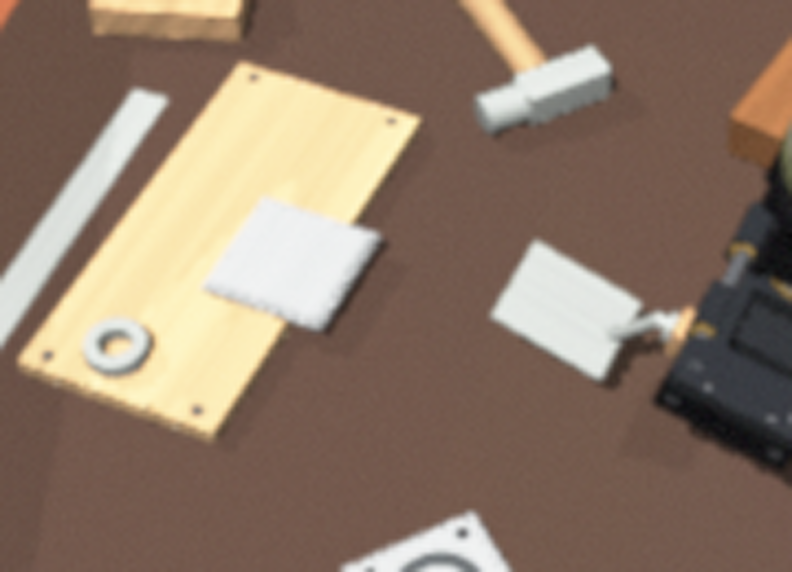

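The plate lies flat, plain face up: top at z = 20.4 mm, slope near zero, square to the board. It overhangs the front edge by about 21 mm. I'll nudge it further on with the blade's tip held level at mid-edge height, since the friction there is under about 1 N.

Run:
```python
from h import *; from bench import r
s=r.read_state()
pu=np.radians(-4.3); 
for x,z in [(-.16,.0142),(-.105,.0142)]:
    p=tcp_for_tip(x,.0098,z,pu); print(p); inc(s,p,down(BY,pu))
```

```text
[0.47967095 0.00466268 0.04428619]
xyz [-1.0, 28.7, 18.3] rot [20.6, -0.02, -0.01]
[ 0.53424921 -0.0021354   0.04428619]
xyz [-1.0, 81.5, 33.7] rot [20.6, -0.02, -0.01]
```

apply_moves --increments '[{"grip": 255, "xyz": [0, 0, 0], "rotation": [10, 0, 0]}, {"grip": 255, "xyz": [-1, 15, 9], "rotation": [20.6, 0, 0]}, {"grip": 255, "xyz": [-1, 28.7, 18.3], "rotation": [20.6, 0, 0]}, {"grip": 255, "xyz": [-1, 28.7, 18.3], "rotation": [20.6, 0, 0]}, {"grip": 255, "xyz": [-1, 28.7, 18.3], "rotation": [20.6, 0, 0]}]'

```text
time: 11.62
ee_pos: [0.4793, 0.0046, 0.0443]
eef_rot: [0.749, 0.661, -0.025, -0.028]
ft_force: [-0.3, 0.4, -2.0]
width: 0.0218
```

Run:
```python
from h import *; from bench import r,viewer
s=r.read_state(); tip_now(s)
blade_side(viewer.camera("side"),zlo=.005,zhi=.05,xr=(-.26,-.13))
pu=np.radians(-4.3); p=tcp_for_tip(-.100,.0098,.0142,pu); inc(s,p,down(BY,pu))
```

```text
tip board [-0.1603  0.0096  0.0142] pitch -4.3 yaw -7.12 F [-0.3  0.4 -2. ] M [ 0.04 -0.04  0.03] t 11.62 w 0.0218
blade 358 [-0.0144  0.0095  0.0168] at [-0.1864  0.0121  0.0168] xmax [-0.1613 -0.1592] y [-0.02    0.0386] ztip 0.0164
xyz [0.1, 60.2, -4.5] rot [0.0, -0.02, -0.02]
```

apply_moves --increments '[{"grip": 255, "xyz": [0, 20, -1.9], "rotation": [0, 0, 0]}, {"grip": 255, "xyz": [0, 40, -3.4], "rotation": [0, 0, 0]}, {"grip": 255, "xyz": [0, 60, -4.9], "rotation": [0, 0, 0]}, {"grip": 255, "xyz": [0, 68, -5.5], "rotation": [0, 0, 0]}, {"grip": 255, "xyz": [0, 74, -6], "rotation": [0, 0, 0]}]'

```text
time: 12.3
ee_pos: [0.5526, -0.0043, 0.0453]
eef_rot: [0.749, 0.661, -0.024, -0.028]
ft_force: [-0.1, 0.6, -2.6]
width: 0.0214
```

apply_moves --increments '[{"grip": 255, "xyz": [0, 3, -0.2], "rotation": [0, 0, 0]}, {"grip": 255, "xyz": [0, 7, -0.5], "rotation": [0, 0, 0]}, {"grip": 255, "xyz": [0, 7, -0.5], "rotation": [0, 0, 0]}]'

```text
time: 12.68
ee_pos: [0.5596, -0.0051, 0.0453]
eef_rot: [0.749, 0.661, -0.024, -0.028]
ft_force: [-0.8, 0.3, -1.8]
width: 0.0216
```

```bash
cat >> h.py <<'E'
def plate_side(c):
    W=world(c); d=W[...,:2]-BC; B=np.stack([d@bx,d@by,W[...,2]],-1); hsv=cv2.cvtColor(c["img"],cv2.COLOR_BGR2HSV)
    m=(B[...,0]>-.063)&(B[...,0]<.08)&(abs(B[...,1]-.01)<.06)&(B[...,2]>.016)&(B[...,2]<.06)&(hsv[...,1]<25)&(hsv[...,2]>150)
    n,l,st,_=cv2.connectedComponentsWithStats(m.astype(np.uint8)); m=l==1+np.argmax(st[1:,4]); p=B[m]
    A=np.c_[p[:,0]-p[:,0].mean(),p[:,1]-p[:,1].mean(),np.ones(len(p))]; print("plate",np.linalg.lstsq(A,p[:,2],rcond=None)[0].round(4),cv2.minAreaRect(p[:,:2].astype(np.float32)))
E
python3 - <<'E'
from h import *; from bench import r,viewer
s=r.read_state(); tip_now(s)
c=viewer.camera("side"); plate_side(c); a=c["img"][165:295,210:390]; cv2.imwrite("pics/s9.png",cv2.resize(a,None,fx=4.4,fy=4.4,interpolation=cv2.INTER_CUBIC))
E
```

```text
tip board [-0.0794  0.01    0.0152] pitch -4.27 yaw -7.1 F [-0.8  0.3 -1.8] M [ 0.09  0.09 -0.02] t 12.68 w 0.0216
plate [-0.0108  0.0013  0.0205] ((-0.031104784458875656, 0.007894281297922134), (0.06339746713638306, 0.08208752423524857), 0.1767643839120865)
```

View pics/s9.png

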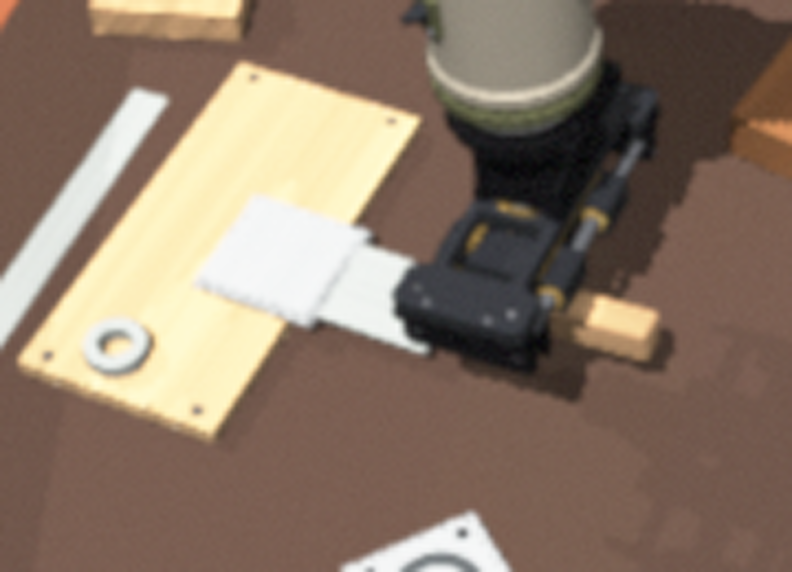

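The blade tip meets the plate's edge squarely, with under 1 N of push, and the plate has moved about 6 mm. I'll push 14 mm more.

apply_moves --increments '[{"grip": 255, "xyz": [0, 4, -0.3], "rotation": [0, 0, 0]}, {"grip": 255, "xyz": [0, 8, -0.6], "rotation": [0, 0, 0]}, {"grip": 255, "xyz": [0, 12, -0.9], "rotation": [0, 0, 0]}, {"grip": 255, "xyz": [0, 15, -1.1], "rotation": [0, 0, 0]}, {"grip": 255, "xyz": [0, 15, -1.1], "rotation": [0, 0, 0]}]'

```text
time: 13.35
ee_pos: [0.5751, -0.0071, 0.0453]
eef_rot: [0.749, 0.661, -0.024, -0.028]
ft_force: [-1.0, -0.1, -2.6]
width: 0.0216
```

apply_moves --increments '[{"grip": 255, "xyz": [0, -10, 0.5], "rotation": [0, 0, 0]}, {"grip": 255, "xyz": [0, -50, 0], "rotation": [0, 0, 0]}, {"grip": 255, "xyz": [0, -100, 0], "rotation": [-5, 0, 0]}, {"grip": 255, "xyz": [0, -135, 0], "rotation": [-10, 0, 0]}, {"grip": 255, "xyz": [0, -135, 0], "rotation": [-15, 0, 0]}]'

```text
time: 13.98
ee_pos: [0.4386, 0.0103, 0.0546]
eef_rot: [0.746, 0.659, 0.064, 0.07]
ft_force: [0.9, -0.3, -2.3]
width: 0.0218
```

Run:
```python
from h import *; from bench import r,viewer
s=r.read_state(); tip_now(s); print(s["ee_pos"])
c=viewer.camera("side"); plate_side(c); a=c["img"][165:295,210:390]; cv2.imwrite("pics/s10.png",cv2.resize(a,None,fx=4.4,fy=4.4,interpolation=cv2.INTER_CUBIC))
```

```text
tip board [-0.1983  0.0105  0.0608] pitch 10.85 yaw -7.07 F [ 0.9 -0.3 -2.3] M [ 0.05  0.28 -0.  ] t 13.97 w 0.0218
[0.43857469 0.0103486  0.05463214]
plate [0.008  0.0075 0.0205] ((-0.023373272269964218, 0.008123897016048431), (0.07906632125377655, 0.08094113320112228), 0.748236894607544)
```

View pics/s10.png

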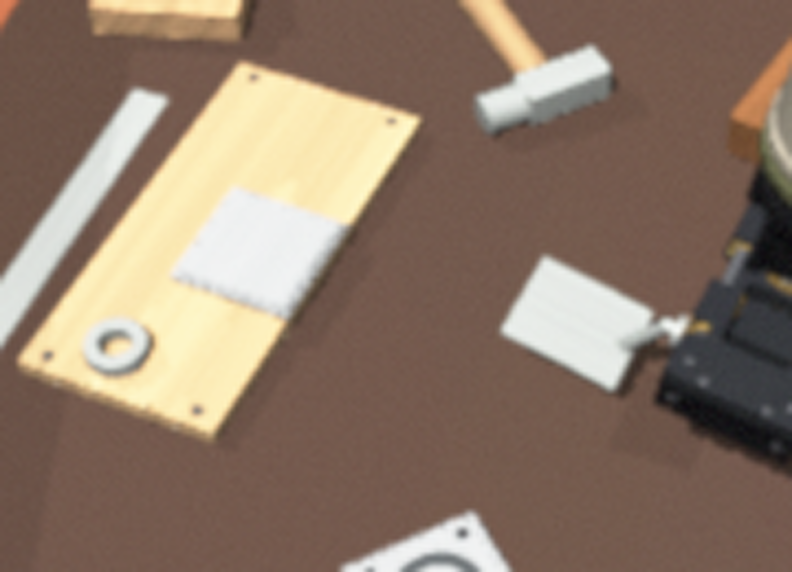

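The plate now lies wholly on the board: centre 23 mm behind board centre, near edge about 2 mm inside the board's front edge, top at 20.5 mm. I'll lay the lifter down here, 13 cm short of the board.

Run:
```python
from h import *; from bench import r
s=r.read_state(); pu=np.radians(6)
inc(s,[.4386,.0103,.0225],down(BY,pu))
```

```text
xyz [-0.1, -6.0, 31.4] rot [5.04, -0.23, 0.01]
```

apply_moves --increments '[{"grip": 255, "xyz": [0, -3, 15], "rotation": [3, 0, 0]}, {"grip": 255, "xyz": [0, -6, 26], "rotation": [5, 0, 0]}, {"grip": 255, "xyz": [0, -6, 31.4], "rotation": [5, 0, 0]}, {"grip": 255, "xyz": [0, -6, 31.4], "rotation": [5, 0, 0]}]'

```text
time: 14.52
ee_pos: [0.4384, 0.0101, 0.0222]
eef_rot: [0.748, 0.661, 0.036, 0.038]
ft_force: [-0.6, -0.6, -2.1]
width: 0.0218
```

apply_moves --increments '[{"grip": 255, "xyz": [0, 0, 1.5], "rotation": [0, 0, 0]}, {"grip": 255, "xyz": [0, 0, 3], "rotation": [0, 0, 0]}, {"grip": 255, "xyz": [0, 0, 3], "rotation": [0, 0, 0]}]'

```text
time: 14.9
ee_pos: [0.4387, 0.0101, 0.0193]
eef_rot: [0.748, 0.661, 0.036, 0.038]
ft_force: [-0.1, 0.4, -1.3]
width: 0.0213
```

apply_moves --increments '[{"grip": 255, "xyz": [0, 0, 1], "rotation": [0, 0, 0]}, {"grip": 255, "xyz": [0, 0, 1], "rotation": [0, 0, 0]}]'

```text
time: 15.15
ee_pos: [0.4393, 0.0101, 0.0186]
eef_rot: [0.748, 0.661, 0.037, 0.038]
ft_force: [0.0, -0.4, 0.5]
width: 0.0219
```

Bench contact felt (Fz up by about 2.5 N). Release.

apply_moves --increments '[{"grip": 200, "xyz": [0, 0, 0], "rotation": [0, 0, 0]}, {"grip": 130, "xyz": [0, 0, 0], "rotation": [0, 0, 0]}, {"grip": 0, "xyz": [0, 0, 0], "rotation": [0, 0, 0]}, {"grip": 0, "xyz": [0, 0, 0], "rotation": [0, 0, 0]}, {"grip": 0, "xyz": [0, 0, 0], "rotation": [0, 0, 0]}]'

```text
time: 15.78
ee_pos: [0.4392, 0.0101, 0.0185]
eef_rot: [0.748, 0.661, 0.036, 0.038]
ft_force: [-0.0, 0.3, -0.7]
width: 0.0536
```

apply_moves --increments '[{"grip": 0, "xyz": [0, 0, 0], "rotation": [0, 0, 0]}, {"grip": 0, "xyz": [0, 0, 0], "rotation": [0, 0, 0]}, {"grip": 0, "xyz": [0, 0, 0], "rotation": [0, 0, 0]}, {"grip": 0, "xyz": [0, 0, 0], "rotation": [0, 0, 0]}]'

```text
time: 16.27
ee_pos: [0.4393, 0.0101, 0.0186]
eef_rot: [0.748, 0.661, 0.036, 0.038]
ft_force: [1.1, 0.2, 0.0]
width: 0.0855
```

Run:
```python
from h import *; from bench import r,viewer
s=r.read_state(); tip_now(s); print(s["ee_pos"])
c=viewer.camera("wrist"); cv2.imwrite("pics/w11.png",c["img"])
```

```text
tip board [-0.1976  0.0103  0.0132] pitch 6.08 yaw -7.09 F [1.1 0.2 0. ] M [-0.03  0.12 -0.01] t 16.27 w 0.0855
[0.43925974 0.01014509 0.01855727]
```

View pics/w11.png

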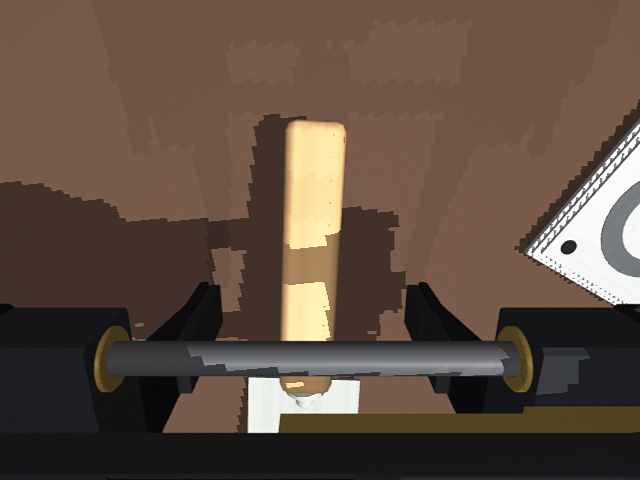

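The fingers are open on both sides of the handle (column 313, between the pads at 215 and 410). I'll raise straight up and then check.

apply_moves --increments '[{"grip": 0, "xyz": [0, 0, -30], "rotation": [0, 0, 0]}, {"grip": 0, "xyz": [0, 0, -80], "rotation": [0, 0, 0]}, {"grip": 0, "xyz": [0, 0, -140], "rotation": [0, 0, 0]}, {"grip": 0, "xyz": [0, 0, -190], "rotation": [0, 0, 0]}, {"grip": 0, "xyz": [0, 0, -190], "rotation": [0, 0, 0]}]'

```text
time: 16.95
ee_pos: [0.4209, 0.0124, 0.2112]
eef_rot: [0.748, 0.661, 0.04, 0.039]
ft_force: [-0.1, 0.1, 0.5]
width: 0.0866
```

apply_moves --increments '[{"grip": 0, "xyz": [0, 0, 0], "rotation": [0, 0, 0]}, {"grip": 0, "xyz": [0, 0, 0], "rotation": [0, 0, 0]}, {"grip": 0, "xyz": [0, 0, 0], "rotation": [0, 0, 0]}, {"grip": 0, "xyz": [0, 0, 0], "rotation": [0, 0, 0]}, {"grip": 0, "xyz": [0, 0, 0], "rotation": [0, 0, 0]}]'

```text
time: 17.58
ee_pos: [0.4208, 0.0124, 0.2109]
eef_rot: [0.748, 0.661, 0.04, 0.039]
ft_force: [0.4, -0.6, 0.4]
width: 0.0869
```

Run:
```python
from h import *; from bench import r,viewer
s=r.read_state(); print(s["ee_pos"],s["ft_force"],s["time"],s["joint_vel"].round(3))
c=viewer.camera("side"); plate_side(c); cv2.imwrite("pics/s12.png",c["img"])
blade_side(c,zlo=-.01,zhi=.05,xr=(-.30,-.13))
```

```text
[0.42082973 0.01237405 0.21092863] [ 0.43037757 -0.64256558  0.4219925 ] 17.575 [ 0.    -0.004  0.    -0.001 -0.001  0.     0.   ]
plate [0.001  0.0001 0.0205] ((-0.02322091907262802, 0.008755221962928772), (0.08098004013299942, 0.07889869809150696), 89.73867797851562)
blade 580 [0.1541 0.0636 0.012 ] at [-0.2468  0.0024  0.012 ] xmax [-0.2124 -0.205 ] y [-0.0389  0.0329] ztip 0.0185
```

View pics/s12.png

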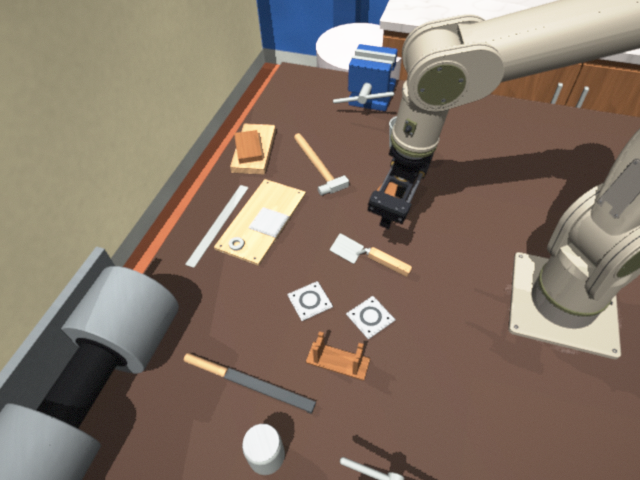

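Run:
```python
from h import *; from bench import r,viewer
c=viewer.camera("side"); plate_side(c); blade_side(c,zlo=-.01,zhi=.05,xr=(-.30,-.13))
a=dict(np.load("side0.npz"))["img"]; c=viewer.camera("side"); d=cv2.absdiff(a,c["img"]).max(2)
# unchanged objects check
for n,(u,v) in dict(p2=(310,300),p3=(371,316),flange=(237,243),hammer=(333,185),file=(250,380),tin=(263,450),block=(397,186),strip=(215,225)).items():
    print(n,d[v-14:v+14,u-14:u+14].mean().round(1))
print(r.close_job())
```

```text
plate [0.0076 0.0014 0.0205] ((-0.0236019529402256, 0.008243683725595474), (0.08272217214107513, 0.07843372225761414), 89.89457702636719)
blade 581 [0.1647 0.0717 0.0119] at [-0.2467  0.0023  0.0119] xmax [-0.2125 -0.205 ] y [-0.0413  0.0332] ztip 0.0188
p2 9.8
p3 9.8
flange 12.6
hammer 10.0
file 8.5
tin 9.5
block 108.3
strip 9.8
the job is handed in; nothing more can be done
None
```

The plate is flipped and lies flat on the board with its ringed face down, and the job is handed in at about 18 s of the 54 s allowed.

**What I did:**
- I took the lifter from its rest and found the bench by feel.
- I slid the blade about 26 mm under the plate's free edge, with the opposite edge stopped by the board. The highest contact force I read was about 9 N.
- One nose-up turn of the wrist (about 22° in 0.6 s) threw the plate over onto the board.
- It landed with about 21 mm hanging over the board's front edge. I nudged it about 22 mm further on with the blade tip, at under 1 N, which the task did not ask for.
- I then laid the lifter on the bench about 14 cm in front of the board and raised the open gripper clear.

**Last checks:**
- **Plate:** its plain face is up, with its top 20.5 mm above the bench (20 expected) and tilted less than 0.01 rad. Its centre is about 23 mm in front of the board's middle, and its near edge is within about 2 mm of the board's front edge.
- **Lifter:** it is at rest but settled a few degrees tilted and turned after release, because of its shape.
- **Other objects:** the other two plates, steel ring, hammer, file, tin and the metal strip behind the board looked unchanged.
- **Not confirmed:** the picture comparison gave no answer for the wooden block, because the gripper hid it in the last view. No move went near it. I did not compare the mug.

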